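Shelve the clip jar on the carousel and turn it to the front

TASK

Slide the jaw of the wooden jar rack all the way open, lift out the glass jar with the clip lid and stand it in the empty well of the carousel. Then turn the turntable until that jar stands right over the pointer of the carousel's foot, and keep hold of the jar or the turntable so that it stays still: the program finishes while still gripping or pressing it firmly, with nothing let go. The other things on the carousel stay upright in their wells, and the other things on the counter stay where they are.

Things in the scene. Friction and masses are not known exactly. Their poses are not given: they have to be found in the camera images.
- rack: Low jar rack of brown wood, fixed on the counter: base board 90 mm (its x) by 200 mm (its y, from -55 to +145 mm), 12 mm thick. Origin on the counter under the standing jar's axis; z up. Fixed cheek 60 mm wide with its inner face at y = -37 mm, top 72 mm above the counter. The movable jaw is on the +y side.
- jaw (a joint): Opening of the sliding jaw, m: 0 (closed on the jar) to 0.050 (fully open, at its stop). It slides along the rack's +y, away from the jar, with 2 N of friction, and stays where left. Closed, its inner face is at rack y = 37 mm, top 98 mm above the counter; on it a steel lip, 26 mm wide, 98 to 105 mm up, reaches over the jar's shoulder to y = 28 mm, so the jar cannot be lifted before it opens.
- jaw_knob (a point): Middle of the round wooden knob standing upright on the jaw: 22 mm diameter, 35 mm high, from 75 to 110 mm above the counter, this point 92 mm above it; at rack x = 0, y = 80 mm + jaw opening. Below it is a 14 mm stem.
- clip_jar: Empty clear glass jar with wire-clip lid, the tallest, about 0.45 kg. Origin: centre of its underside, z up. Body 68 mm diameter up to 84 mm, neck 44 mm up to 96 mm, round lid 54 mm from 96 to 122 mm (grip here). Wire clip and hinge stand out 4 mm on its -x and +x sides; its y sides are free; its axes are within 0.2 rad of the rack's. Starts on the rack's board, 12 mm above the counter.
- carousel_base: Fixed foot of the carousel: dark wooden disc 200 mm diameter, 14 mm thick, under the turntable; origin on the counter on the turning axis, z up. Its pointer, a dark wooden tongue 22 mm wide, 10 mm high, with a pointed end, runs along its -x to 183 mm from the axis, out beyond the turntable's rim: that side is the front.
- turntable: Round light-wood turntable, 256 mm diameter, turns endlessly on its vertical axis, friction 0.04 N m. Origin on the counter on the axis, z up; plate top 28 mm up. Knob 30 mm diameter on the axis, to 77 mm up. Four round wells, centres 80 mm from the axis on its -x (empty), -y, +x, +y: rings 84 mm outside, 74 mm inside, walls 10 mm high, the plate being the floor.
- empty_well (a point): Centre of the floor of the empty well, on the plate's top 28 mm above the counter, 80 mm from the axis; turns with the turntable (turntable's -x side).
- cup: White ceramic cup standing in a well of the turntable, 68 mm rim diameter, 65 mm high; origin at the centre of its underside. Bystander.
- spice_tin: Steel spice tin in a well of the turntable, 64 mm diameter, 66 mm high; origin at the centre of its underside. Bystander.
- spice_jar: Small round spice jar with a steel screw cap in a well of the turntable, 60 mm diameter, 72 mm high; origin at the centre of its underside. Bystander.
- gourd: Dark wooden mate gourd on the counter, 72 mm diameter, 82 mm high; origin at the centre of its underside. Bystander.
- sugar_jar: White ceramic jar with a wooden cap on the counter, 72 mm diameter, 90 mm high; origin at the centre of its underside. Bystander.
- straw: Steel mate straw lying on the counter beside the carousel, about 190 mm long, 8 mm high; origin under its middle. Bystander.
- silicone_lid: Grey silicone lid lying on the counter, 104 mm diameter, 20 mm high with its grip; origin at the centre of its underside. Bystander.

How it is judged:
By the outcome, as a careful person would: the job done as asked, in the order asked, and still so for the second after the job is handed in, while the arm keeps its last pose, push and grip.
It also fails if it takes over 64 s, if anything falls off the work surface, if the arm or the gripper's body presses on something with over 40 N, if the wrist force passes 120 N, or if a joint passes its speed limit or range.

ROBOT

A 7-joint arm with a two-finger parallel gripper is mounted at the origin on the work surface. World frame = base frame: x ahead of the robot, y to its left, z up, the work surface at z = 0. Lengths are in m, angles in rad, forces in N, time in s.
With the tool pointing down it reaches from about 0.4 to 0.875 m from the base axis. Payload 19.3 kg.
Tool frame: the origin (TCP) lies at the very end of the fingers, on their centre line; the grasp point (between the pads) lies 19 mm behind it; z points along the fingers, y is the direction in which the jaws open and shut (so a half turn about z gives the same grasp; the last joint's range is limited). The gripper opens to 85 mm and grips with 20 to 120 N. Pads are 22 mm wide; open, the fingers measure 114 mm over their backs; the gripper's body (76 mm by 85 mm) begins 54 mm behind the grasp point. The pads swing forward as they close: fully open they stand 13 mm farther back than shut.
Start: joints at [-1.3, 0.521, -0.036, 1.599, 0.021, 1.021, -0.113], TCP at [0.209, 0.589, 0.231] pointing down, gripper open.
Joint ranges: [-2.91, 2.91], [-0.3, 2.13], [-1.5, 1.42], [0.17, 2.43], [-1.26, 4.41], [0.16, 1.93], [-2.52, 2.52]. Speed limits (rad/s): [1.89, 1.89, 2.39, 2.39, 3.01, 3.01, 3.01].

INTERFACE

Orientations are given as [roll, pitch, yaw] about the fixed x, y, z axes, in that order (R = Rz(yaw) Ry(pitch) Rx(roll)).
In Python, from workcell import bot gives the robot as it stands.
- The arm moves only by the tool apply_moves, never from a script. Its argument "commands" is a list of rows, each an object with "travel": the shift along the tool's x, y, z in m, a list of three; "twist": the turn, a rotation vector about the tool's x, y, z in degrees, a list of three; "claw": the finger opening in m, from 0 to 0.0854. A call has 1 to 10 rows; each row is the pose to reach, as a shift and turn from the pose commanded when the call began, along the tool's axes at that moment; what a row does not reach only later rows make up. A row lasts 1/10 s, in which the tool goes at most 50 mm and 8.59 degrees, less where a joint would pass 70% of its speed; a pose out of reach is approached as far as the arm can. A call with a gripper value outside its range is refused whole. The fingers move at their own pace and stop on an object; "force" is the grip in N (left out, the last holds). Time passes only in rows, so rows that repeat a pose let the fingers close. It gives the time, the measured TCP pose, the force and the opening at its end, in the units of the state.
- bot.observe(): the state, without advancing time (a new reading comes with each control period).
- bot.grab_frame(name): name is "scene" or "side" or "wrist"; returns a dict with "frame" (420x560x3 uint8, blue, green, red), "fx", "fy", "cx", "cy" (pixels), "pose" (4x4, takes a point from camera to world coordinates); the wrist camera has in their place "tool_from_camera" (4x4, takes a point from camera to tool coordinates, whose origin is the TCP and whose axes are the flange's). Camera axes: x right, y up, looking along -z (the intrinsics and any distortion apply to the point x, -y, -z); pixel columns grow to the right and rows downward; lengths in m; the calibration is good to about 2 mm. A picture is of the moment at which its call begins: read the wrist's pose just before it. There is no depth.
- bot.job_done(): hands the job in, once; it reports no verdict.
The state is a dict: "clock": time; "qpos": joint angles; "qd": joint speeds; "joint_efforts": joint torques, N m; "position": TCP position; "tool_rot": TCP orientation; "force": force on the tool from outside, world axes, zero at the start; "moment": the same for the moment, N m; "grip_width": finger opening in m.
Only numpy, scipy, OpenCV 4.12 (cv2) and the standard library are available. Lean on these libraries where they do the work, as an engineer would, in place of code of your own. Each camera call takes 0.05 s, during which the arm holds its last target.

## Working session

There is one attempt and no reset: what is moved stays moved. The work goes in short steps, Python scripts to look and compute and a tool call to move; the robot and the scene stay as the last step left them, time stands still between calls to the robot, and variables do not carry over. Pictures are saved under pics/ and viewed, and the job is handed in when it is done.

Besides the shell and the picture viewer there is one more tool, called after ">>>" as a command line: name --argument value ..., lists and objects as JSON in quotes. apply_moves: Moves the arm, as the interface text tells. Its arguments: {"type":"object","properties":{"commands":{"type":"array"},"force":{"type":"number"}},"required":["commands"]}

```bash
ls; mkdir -p pics
python3 - <<'E'
from workcell import bot
import cv2,numpy as np,json
s=bot.observe();print(s)
C={}
for n in ["scene","side","wrist"]:
    f=bot.grab_frame(n); cv2.imwrite(f"pics/{n}0.png",f["frame"])
    print(n,{k:np.round(v,4).tolist() for k,v in f.items() if k!="frame"})
E
```

```text
pics
{'clock': 0.0, 'qpos': array([-1.30021634,  0.52199889, -0.03632564,  1.59997701,  0.02119267,
        1.02110221, -0.11278233]), 'qd': array([-2.96184864e-04, -2.11052502e-03, -1.30515280e-03, -2.61339428e-04,
        3.37079236e-04,  1.36399805e-03, -2.89699227e-05]), 'joint_efforts': array([-1.61689750e-03, -9.27094030e+01,  1.97933950e+00, -3.69932628e+01,
        1.77406211e-02,  8.24242656e-03,  3.91452545e-05]), 'position': array([0.20881368, 0.58874245, 0.23074627]), 'tool_rot': array([-3.14049431e+00,  7.26981906e-05,  2.80081449e+00]), 'force': array([0.31981229, 0.47216489, 0.03681581]), 'moment': array([ 0.03564763,  0.00072349, -0.00926048]), 'grip_width': 0.08524247908861106}
scene {'fx': 404.2531, 'fy': 404.2531, 'cx': 274.6309, 'cy': 203.7229, 'pose': [[0.772, -0.5126, 0.3758, 0.9502], [0.6356, 0.6152, -0.4664, -0.5366], [0.0079, 0.5989, 0.8008, 0.8983], [0.0, 0.0, 0.0, 1.0]]}
side {'fx': 485.4873, 'fy': 485.4873, 'cx': 276.5227, 'cy': 213.9276, 'pose': [[0.9347, 0.2539, -0.2489, 0.2417], [-0.3554, 0.6489, -0.6728, -0.8956], [-0.0093, 0.7173, 0.6967, 0.9947], [0.0, 0.0, 0.0, 1.0]]}
wrist {'fx': 361.2076, 'fy': 361.2076, 'cx': 281.8528, 'cy': 206.4105, 'tool_from_camera': [[0.0013, 0.9657, 0.2596, 0.065], [1.0, -0.0015, 0.0006, -0.0013], [0.001, 0.2596, -0.9657, -0.1414], [0.0, 0.0, 0.0, 1.0]]}
```

View pics/scene0.png

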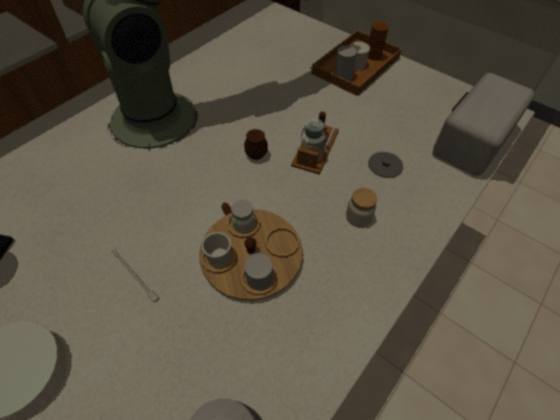

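View pics/side0.png

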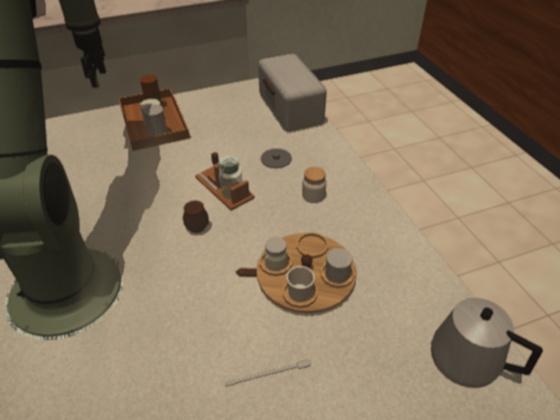

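View pics/wrist0.png

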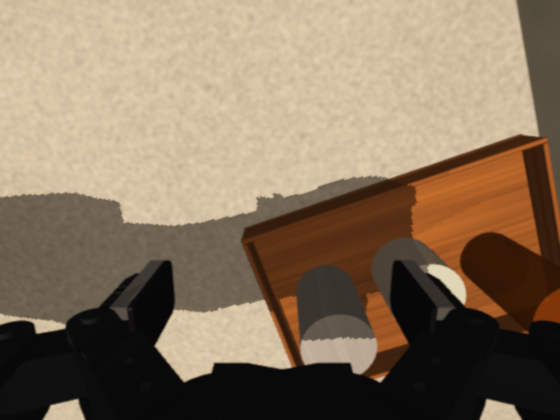

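The scene view shows the carousel near (251,252) with its pointer tip near (226,207). The rack and jar are near (316,147). In the side view the carousel is near (306,271), the pointer near (240,271) and the rack near (226,182). I'll zoom in on these.

```bash
cat > h.py <<'E'
import numpy as np,cv2
from scipy.spatial.transform import Rotation as R
CAM={"scene":(404.2531,274.6309,203.7229,None),"side":(485.4873,276.5227,213.9276,None)}
def ray(f,u,v,T=None):
    T=np.array(f["pose"]) if T is None else T
    d=T[:3,:3]@np.array([(u-f["cx"])/f["fx"],-(v-f["cy"])/f["fy"],-1.]); return T[:3,3],d
def onz(f,u,v,z,T=None):
    o,d=ray(f,u,v,T); return o+d*(z-o[2])/d[2]
def proj(f,p,T=None):
    T=np.array(f["pose"]) if T is None else T
    q=T[:3,:3].T@(np.asarray(p,float)-T[:3,3]); return np.array([f["cx"]+f["fx"]*q[0]/-q[2], f["cy"]-f["fy"]*q[1]/-q[2]])
def wristT(s,f):
    # flange axes tool
    T=np.eye(4);T[:3,:3]=R.from_euler("xyz",s["tool_rot"]).as_matrix();T[:3,3]=s["position"]
    return T@np.array(f["tool_from_camera"])
def tri(f1,p1,f2,p2):
    o1,d1=ray(f1,*p1);o2,d2=ray(f2,*p2)
    A=np.c_[d1,-d2];t=np.linalg.lstsq(A,o2-o1,rcond=None)[0]
    a=o1+d1*t[0];b=o2+d2*t[1];return (a+b)/2,np.linalg.norm(a-b)
E
python3 - <<'E'
import cv2
for n,(x,y,w,h),k,o in [("scene",(190,190,130,120),5,"c"),("scene",(280,100,70,80),7,"r"),("side",(225,220,140,100),5,"c"),("side",(185,140,80,75),7,"r")]:
    im=cv2.imread(f"pics/{n}0.png")[y:y+h,x:x+w]
    im=cv2.convertScaleAbs(cv2.resize(im,None,fx=k,fy=k,interpolation=cv2.INTER_CUBIC),alpha=1.5)
    cv2.imwrite(f"pics/{n}_{o}.png",im)
E
```

```text
(no output)
```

View pics/scene_c.png

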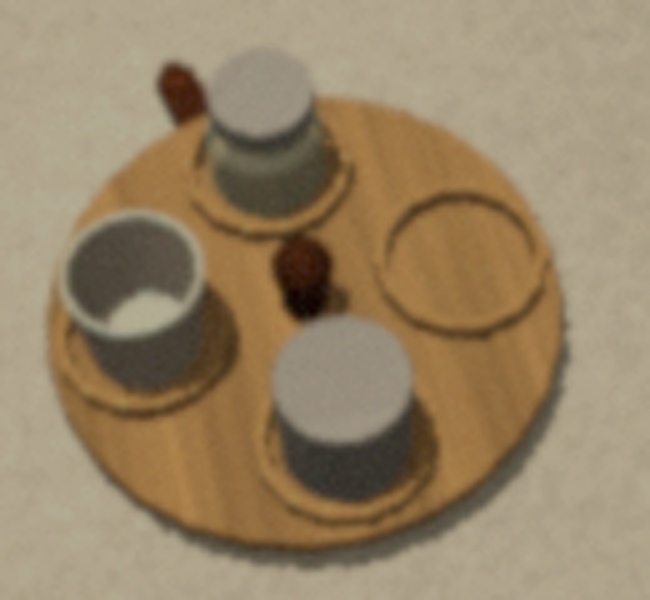

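View pics/scene_r.png

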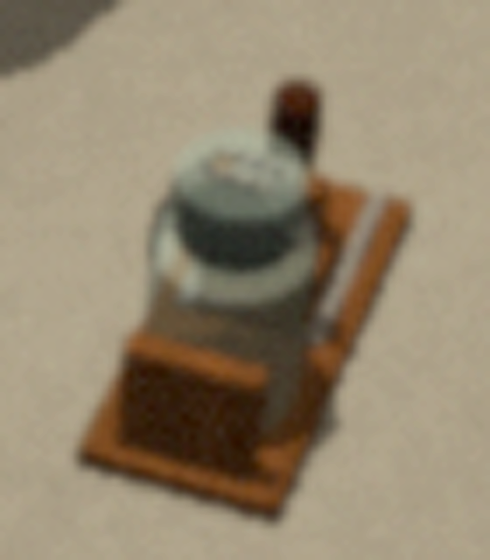

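View pics/side_c.png

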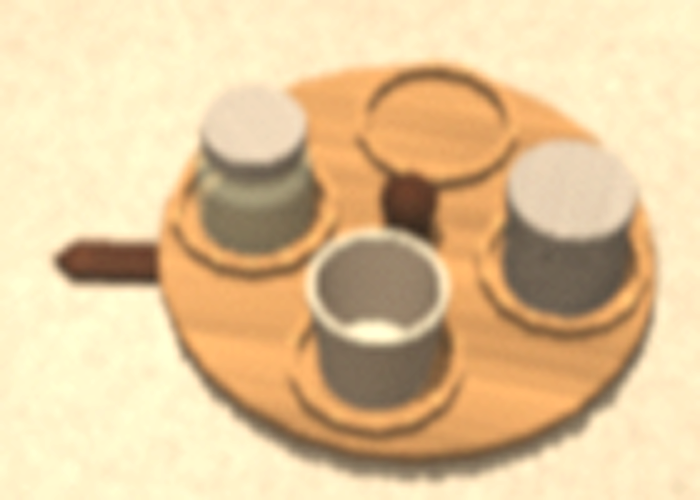

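View pics/side_r.png

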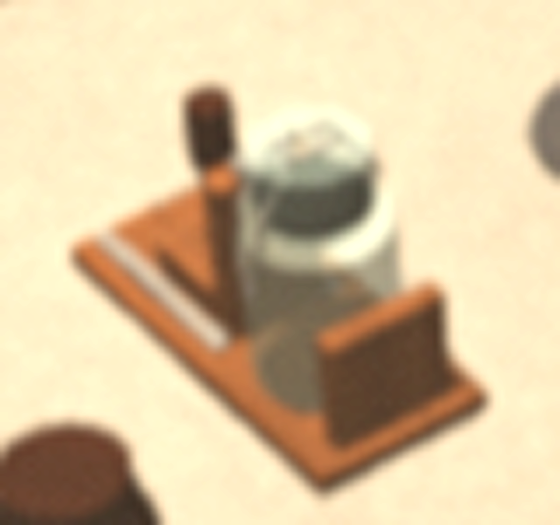

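The zoomed crops show the empty well at scene (282.5,242.5) and side (312,245), and the pointer tip at scene (222.5,203.5) and side (236,272). The jaw knob top is at scene (322.5,113) and side (215,153.5), and the jar lid top is at about scene (314.5,125) and side (230,161). Next I'll turn these into positions.

```bash
cat > m.py <<'E'
from workcell import bot
from h import *
from scipy.optimize import least_squares
F={n:bot.grab_frame(n) for n in ["scene","side"]}
for n,roi in [("scene",(195,205,110,100)),("side",(250,228,110,85))]:
    f=F[n];im=f["frame"];x,y,w,h=roi
    hsv=cv2.cvtColor(im,cv2.COLOR_BGR2HSV)
    m=cv2.inRange(hsv,(8,90,60),(25,255,255));mm=np.zeros_like(m);mm[y:y+h,x:x+w]=m[y:y+h,x:x+w]
    mm=cv2.morphologyEx(mm,cv2.MORPH_CLOSE,np.ones((5,5)))
    c=max(cv2.findContours(mm,cv2.RETR_EXTERNAL,cv2.CHAIN_APPROX_NONE)[0],key=cv2.contourArea)[:,0,:]
    # rim points on plane z=.028, robust circle r=.128
    P=np.array([onz(f,u,v,.028)[:2] for u,v in c])
    r=least_squares(lambda q:np.hypot(*(P-q).T)-.128,P.mean(0),loss="soft_l1",f_scale=.001)
    print(n,"disc",r.x,np.median(abs(r.fun)),len(c))
S=F["scene"];D=F["side"]
a=lambda x,y,k,ox,oy:(x/k+ox,y/k+oy)
def show(name,ps,pd,z):
    t,e=tri(S,ps,D,pd);print(name,"tri",t.round(4),"e",round(e,4),"sc",onz(S,*ps,z)[:2].round(4),"sd",onz(D,*pd,z)[:2].round(4))
def scc(x,y):return a(x,y,5,190,190)
def scr(x,y):return a(x,y,7,280,100)
def sdc(x,y):return a(x,y,5,225,220)
def sdr(x,y):return a(x,y,7,185,140)
if __name__=="__main__":
    show("well",scc(463,263),sdc(438,127),.035)
    show("tip",scc(165,68),sdc(55,261),.01)
    show("axisknob",scc(302,262),sdc(409,190),.077)
    show("jknob",scr(298,92),sdr(209,97),.110)
    show("lid",scr(240,170),sdr(313,148),.134)
    show("c-near",scr(278,502),sdr(485,393),.012)
    show("c-left",scr(82,452),sdr(322,478),.012)
    show("c-far",scr(408,208),(0,0),.012)
    show("c-farL",scr(0,0),sdr(75,250),.012)
E
python3 m.py
```

```text
scene disc [ 0.5908633  -0.17827155] 0.0039866271711574836 396
side disc [ 0.58311994 -0.17990951] 0.0028314513698458887 380
well tri [ 0.6342 -0.1104  0.0276] e 0.0007 sc [ 0.6371 -0.1144] sd [ 0.6312 -0.116 ]
tip tri [ 0.4199 -0.1054  0.0037] e 0.0021 sc [ 0.4243 -0.1096] sd [ 0.4185 -0.1092]
axisknob tri [ 0.5879 -0.1771  0.0665] e 0.0032 sc [ 0.5934 -0.1832] sd [ 0.5837 -0.1834]
jknob tri [0.4774 0.2685 0.1098] e 0.0 sc [0.4775 0.2682] sd [0.4773 0.2682]
lid tri [0.5016 0.1902 0.1334] e 0.0022 sc [0.5012 0.191 ] sd [0.5014 0.1876]
c-near tri [0.5593 0.1567 0.0067] e 0.0017 sc [0.5612 0.1536] sd [0.5576 0.1499]
c-left tri [0.4778 0.1285 0.0067] e 0.0021 sc [0.4812 0.1233] sd [0.4764 0.1244]
c-far tri [ 0.4095 -0.0485  0.5639] e 0.6645 sc [0.503  0.3358] sd [-0.2075  2.1443]
c-farL tri [0.3906 0.1675 0.1516] e 0.0379 sc [0.2693 0.33  ] sd [0.4161 0.3091]
```

The two views agree on the key points:
- **Axis:** about (0.587,-0.179).
- **Pointer:** direction about 157°.
- **Empty well:** direction about 55°.
- **Rack:** yaw about 17.5°.
- **Knob:** (0.477,0.2685).
- **Jar:** (0.5015,0.190).

I'll move over the knob now and refine with the wrist camera.

>>> apply_moves --commands '[{"travel":[-0.036,-0.021,0],"twist":[0,0,5.3],"claw":0.085},{"travel":[-0.072,-0.042,0],"twist":[0,0,10.6],"claw":0.085},{"travel":[-0.108,-0.064,0],"twist":[0,0,15.9],"claw":0.085},{"travel":[-0.144,-0.085,0],"twist":[0,0,21.2],"claw":0.085},{"travel":[-0.18,-0.106,0],"twist":[0,0,26.5],"claw":0.085},{"travel":[-0.216,-0.127,0],"twist":[0,0,31.8],"claw":0.085},{"travel":[-0.252,-0.149,0],"twist":[0,0,37.1],"claw":0.085},{"travel":[-0.288,-0.17,0],"twist":[0,0,42.4],"claw":0.085},{"travel":[-0.324,-0.191,0],"twist":[0,0,47.7],"claw":0.085},{"travel":[-0.36,-0.212,0],"twist":[0,0,53],"claw":0.085}]'

```text
clock: 1.25
position: [0.4782, 0.2675, 0.2315]
tool_rot: [3.141, -0.0, 1.872]
force: [0.4, 0.9, -0.1]
grip_width: 0.0849
```

```bash
cat > w.py <<'E'
import sys
from workcell import bot
from h import *
s=bot.observe();f=bot.grab_frame("wrist");T=wristT(s,f)
import pickle;pickle.dump((f,T),open(f"pics/{sys.argv[1]}.pkl","wb"))
cv2.imwrite(f"pics/{sys.argv[1]}.png",cv2.convertScaleAbs(f["frame"],alpha=1.3))
print(s["clock"],s["position"],s["tool_rot"],s["qpos"].round(3),s["grip_width"])
E
python3 w.py w1
```

```text
1.25 [0.4781928  0.26748579 0.23145818] [ 3.14137936e+00 -1.72451349e-04  1.87207633e+00] [-0.816  0.41   0.266  1.816 -0.131  0.932 -0.192] 0.08494329471757525
```

View pics/w1.png

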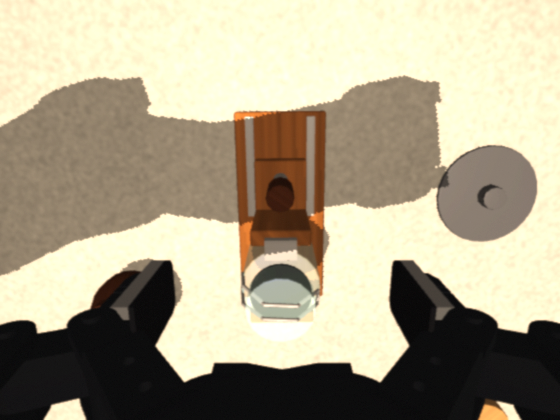

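Run:
```python
import cv2
im=cv2.imread("pics/w1.png")[100:350,205:355]
im=cv2.convertScaleAbs(im,alpha=1.0)
cv2.imwrite("pics/w1z.png",cv2.resize(im,None,fx=2.4*1,fy=2.4,interpolation=cv2.INTER_CUBIC)[:600])
```

```text
(no output)
```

View pics/w1z.png

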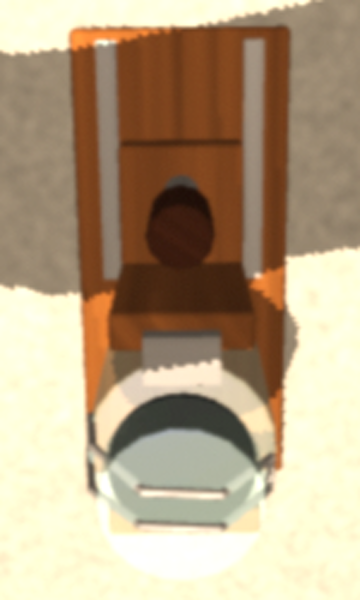

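Run:
```python
import pickle
from h import *
f,T=pickle.load(open("pics/w1.pkl","rb"))
p=lambda x,y:(205+x/2.4,100+y/2.4)
W=lambda x,y,z:onz(f,*p(x,y),z,T)[:2]
L0,L1,R0,R1=W(70,30,.012),W(89,470,.012),W(291,30,.012),W(283,465,.012)
for n,a,b in [("L",L1,L0),("R",R1,R0)]:
    d=b-a;print(n,a.round(4),b.round(4),np.degrees(np.arctan2(d[1],d[0])))
print("far w",np.linalg.norm(L0-R0),"mid",(L0+R0)/2)
print("knob",W(180,235,.110))
print("lid",W(185,483,.134), "lip centre",W(180,358,.105))
print("clip L/R",W(95,470,.112),W(268,470,.112))
u=np.array([np.cos(np.radians(107.4)),np.sin(np.radians(107.4))])
far=(L0+R0)/2; print("origin from far edge",far-.145*u, "knob pred",far-.065*u)
```

```text
L [0.4762 0.1247] [0.4157 0.3119] 107.92558275662965
R [0.5609 0.1538] [0.5007 0.3384] 108.0762535156825
far w 0.08904253346740582 mid [0.45816939 0.32511913]
knob [0.47653334 0.26686454]
lid [0.49961707 0.19811393] lip centre [0.48928545 0.22573913]
clip L/R [0.47326114 0.18177437] [0.52840211 0.19897603]
origin from far edge [0.50153031 0.18675428] knob pred [0.47760704 0.26309351]
```

The wrist picture gives a rack yaw of 18.0°, the knob at (0.477,0.266) and the jar near (0.502,0.189), with the knob top at pixel (280,198). I'll descend over the knob and grip it.

>>> apply_moves --commands '[{"travel":[-0.001,-0.001,0.03],"twist":[0,0,-0.7],"claw":0.06},{"travel":[-0.001,-0.001,0.06],"twist":[0,0,-0.7],"claw":0.06},{"travel":[-0.001,-0.001,0.09],"twist":[0,0,-0.7],"claw":0.06},{"travel":[-0.001,-0.001,0.115],"twist":[0,0,-0.7],"claw":0.06},{"travel":[-0.001,-0.001,0.135],"twist":[0,0,-0.7],"claw":0.06},{"travel":[-0.001,-0.001,0.145],"twist":[0,0,-0.7],"claw":0.06},{"travel":[-0.001,-0.001,0.15],"twist":[0,0,-0.7],"claw":0.06},{"travel":[-0.001,-0.001,0.15],"twist":[0,0,-0.7],"claw":0.04},{"travel":[-0.001,-0.001,0.15],"twist":[0,0,-0.7],"claw":0.03},{"travel":[-0.001,-0.001,0.15],"twist":[0,0,-0.7],"claw":0.015}]' --force 30

```text
clock: 2.3
position: [0.4765, 0.2677, 0.0822]
tool_rot: [-3.142, -0.0, 1.888]
force: [-1.3, -1.4, 15.1]
grip_width: 0.021
```

>>> apply_moves --commands '[{"travel":[0,0,0],"twist":[0,0,0],"claw":0.01},{"travel":[0,0,0],"twist":[0,0,0],"claw":0.01},{"travel":[0,0,0],"twist":[0,0,0],"claw":0.01}]' --force 30

```text
clock: 2.6
position: [0.4766, 0.2677, 0.0822]
tool_rot: [3.141, -0.0, 1.888]
force: [-4.5, -1.7, 9.4]
grip_width: 0.0211
```

The knob is gripped at 21 mm. Now I'll slide it along rack +y to the stop.

>>> apply_moves --commands '[{"travel":[0.004,0,0],"twist":[0,0,0],"claw":0.01},{"travel":[0.01,0,0],"twist":[0,0,0],"claw":0.01},{"travel":[0.017,0,0],"twist":[0,0,0],"claw":0.01},{"travel":[0.024,0,0],"twist":[0,0,0],"claw":0.01},{"travel":[0.031,0,0],"twist":[0,0,0],"claw":0.01},{"travel":[0.037,0,0],"twist":[0,0,0],"claw":0.01},{"travel":[0.043,0,0],"twist":[0,0,0],"claw":0.01},{"travel":[0.047,0,0],"twist":[0,0,0],"claw":0.01},{"travel":[0.05,0,0],"twist":[0,0,0],"claw":0.01},{"travel":[0.05,0,0],"twist":[0,0,0],"claw":0.01}]' --force 30

```text
clock: 3.6
position: [0.4615, 0.3141, 0.0822]
tool_rot: [3.141, 0.001, 1.887]
force: [-0.1, -8.0, 8.0]
grip_width: 0.0208
```

>>> apply_moves --commands '[{"travel":[0.001,0,0],"twist":[0,0,0],"claw":0.01},{"travel":[0.002,0,0],"twist":[0,0,0],"claw":0.01},{"travel":[0.003,0,0],"twist":[0,0,0],"claw":0.01},{"travel":[0.003,0,0],"twist":[0,0,0],"claw":0.01}]' --force 30

```text
clock: 4.0
position: [0.4615, 0.3143, 0.0822]
tool_rot: [-3.141, 0.004, 1.885]
force: [4.2, -22.5, 12.0]
grip_width: 0.0208
```

The jaw has stopped moving and the force has risen to 22 N, so it's at its stop. I'll relax the push, open the fingers and rise.

>>> apply_moves --commands '[{"travel":[-0.0035,0,0],"twist":[0,0,0],"claw":0.01},{"travel":[-0.0035,0,0],"twist":[0,0,0],"claw":0.07},{"travel":[-0.0035,0,0],"twist":[0,0,0],"claw":0.07},{"travel":[-0.0035,0,0],"twist":[0,0,0],"claw":0.07},{"travel":[-0.0035,0,-0.02],"twist":[0,0,0],"claw":0.085},{"travel":[-0.0035,0,-0.06],"twist":[0,0,0],"claw":0.085},{"travel":[-0.0035,0,-0.1],"twist":[0,0,0],"claw":0.085},{"travel":[-0.0035,0,-0.14],"twist":[0,0,0],"claw":0.085},{"travel":[-0.0035,0,-0.15],"twist":[0,0,0],"claw":0.085}]'

```text
clock: 4.9
position: [0.4625, 0.3157, 0.2354]
tool_rot: [3.136, -0.002, 1.888]
force: [-0.0, -0.1, 0.2]
grip_width: 0.0851
```

```bash
python3 w.py w2
```

```text
4.9 [0.46247237 0.31566488 0.23541775] [ 3.13647287e+00 -2.33118599e-03  1.88794469e+00] [-0.906  0.423  0.274  1.786 -0.138  0.946 -0.257] 0.08513284363395605
```

View pics/w2.png

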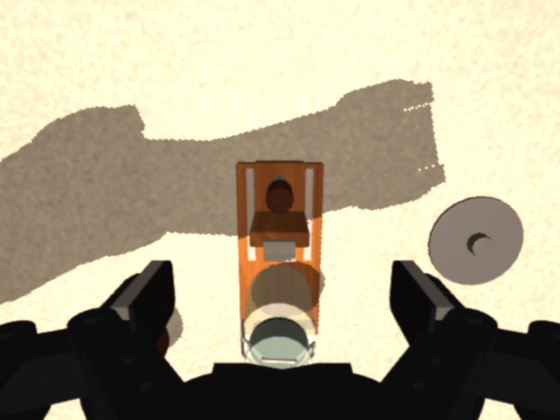

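The jaw is fully open, with its knob at pixel (280,196) near the rack's end. Before I block the view with the jar, I'll survey the carousel with the empty gripper.

>>> apply_moves --commands '[{"travel":[-0.045,-0.006,-0.02],"twist":[0,0,8],"claw":0.085},{"travel":[-0.09,-0.012,-0.04],"twist":[0,0,16],"claw":0.085},{"travel":[-0.135,-0.018,-0.06],"twist":[0,0,24],"claw":0.085},{"travel":[-0.18,-0.024,-0.08],"twist":[0,0,32],"claw":0.085},{"travel":[-0.225,-0.03,-0.095],"twist":[0,0,40],"claw":0.085},{"travel":[-0.27,-0.036,-0.095],"twist":[0,0,48],"claw":0.085},{"travel":[-0.315,-0.042,-0.095],"twist":[0,0,56],"claw":0.085},{"travel":[-0.36,-0.048,-0.095],"twist":[0,0,64],"claw":0.085},{"travel":[-0.405,-0.054,-0.095],"twist":[0,0,72],"claw":0.085},{"travel":[-0.45,-0.06,-0.095],"twist":[0,0,80],"claw":0.085}]'

```text
clock: 5.95
position: [0.5446, -0.1331, 0.3253]
tool_rot: [-3.141, 0.001, 0.487]
force: [0.4, 0.4, 0.6]
grip_width: 0.0848
```

```bash
python3 w.py w3
```

```text
5.95 [ 0.54455332 -0.13309437  0.32525153] [-3.14131474e+00  9.65971623e-04  4.86542374e-01] [-0.393  0.408  0.741  1.677 -0.294  1.173 -0.662] 0.08483593095944096
```

View pics/w3.png

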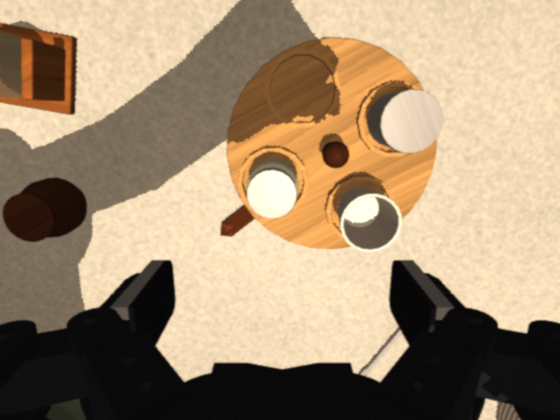

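The wrist view shows the turntable spanning columns 228–437 and rows 38–248, its knob at (335,154), the pointer tip at (222,235) and the empty ring near (304,88). I'll fit circles to these.

Run:
```python
import pickle
from h import *
from scipy.optimize import least_squares
f,T=pickle.load(open("pics/w3.pkl","rb"))
im=f["frame"];hsv=cv2.cvtColor(im,cv2.COLOR_BGR2HSV)
m=cv2.inRange(hsv,(5,110,25),(25,255,255));mm=np.zeros_like(m);mm[20:265,222:450]=m[20:265,222:450]
k=cv2.getStructuringElement(cv2.MORPH_ELLIPSE,(5,5))
mm=cv2.morphologyEx(cv2.morphologyEx(mm,cv2.MORPH_CLOSE,k),cv2.MORPH_OPEN,k)
c=max(cv2.findContours(mm,cv2.RETR_EXTERNAL,cv2.CHAIN_APPROX_NONE)[0],key=cv2.contourArea)[:,0,:]
P=np.array([onz(f,u,v,.028,T)[:2] for u,v in c])
r=least_squares(lambda q:np.hypot(*(P-q[:2]).T)-q[2],[*P.mean(0),.128],loss="soft_l1",f_scale=.001)
print("disc",r.x,np.median(abs(r.fun)),len(c));ax=r.x[:2]
for u,v in [(222,236),(221,234)]:
  t=onz(f,u,v,.005,T)[:2];d=t-ax;print("tip",t,np.linalg.norm(d),np.degrees(np.arctan2(d[1],d[0])))
print("knob",onz(f,336,155,.077,T)[:2])
for (n,roi) in [("a",(255,40,100,95)),("p",(210,190,60,55))]:
    x,y,w,h=roi;z=cv2.resize(im[y:y+h,x:x+w],None,fx=6,fy=6,interpolation=cv2.INTER_CUBIC)
    cv2.imwrite(f"pics/w3{n}.png",cv2.convertScaleAbs(z,alpha=2.5 if n=="a" else 1.6))
v=im.copy();cv2.drawContours(v,[c.reshape(-1,1,2)],-1,(0,255,0),1);cv2.imwrite("pics/w3c.png",v[0:280,200:460])
```

```text
disc [ 0.58580038 -0.1740647   0.12219764] 0.005485870105960494 797
tip [ 0.41825959 -0.11038594] 0.17923420279809588 159.18924677822773
tip [ 0.42021203 -0.10796041] 0.17829548414005242 158.23769072924983
knob [ 0.58779681 -0.17797748]
```

View pics/w3a.png

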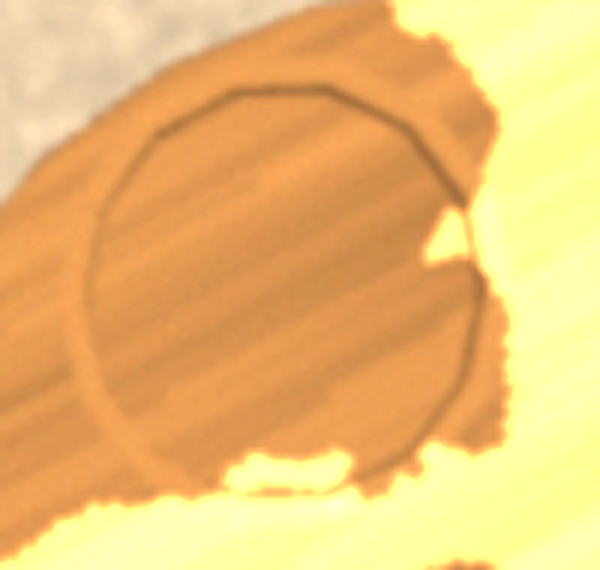

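View pics/w3p.png

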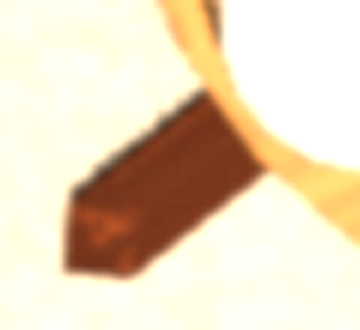

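View pics/w3c.png

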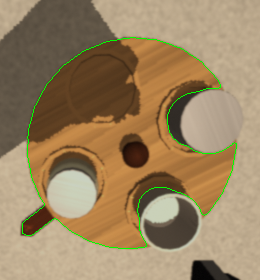

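Run:
```python
import pickle
from h import *
from scipy.optimize import least_squares
f,T=pickle.load(open("pics/w3.pkl","rb"))
im=f["frame"];hsv=cv2.cvtColor(im,cv2.COLOR_BGR2HSV)
m=cv2.inRange(hsv,(5,110,25),(25,255,255));mm=np.zeros_like(m);mm[20:265,222:450]=m[20:265,222:450]
c=max(cv2.findContours(mm,cv2.RETR_EXTERNAL,cv2.CHAIN_APPROX_NONE)[0],key=cv2.contourArea)[:,0,:]
P=np.array([onz(f,u,v,.028,T)[:2] for u,v in c])
q=np.array([.5875,-.1775])
for i in range(6):
    k=abs(np.hypot(*(P-q).T)-.128)<(.006 if i<3 else .003)
    r=least_squares(lambda q:np.hypot(*(P[k]-q).T)-.128,q,loss="soft_l1",f_scale=.0005);q=r.x
print("axis",q,k.sum(),np.std(r.fun),r.fun.mean())
kk=onz(f,335,153.5,.077,T)[:2];print("knob",kk)
def pa(n,u,v,z):
    t=onz(f,u,v,z,T)[:2];d=t-q;print(n,t.round(4),np.linalg.norm(d).round(4),np.degrees(np.arctan2(d[1],d[0])).round(2));return t
pa("well",302.7,88.3,.033)
g=lambda x,y:(210+x/6,190+y/6)
pa("tip",*g(68,268),.010)
A=[pa("e",*g(x,y),.010) for x,y in [(75,192),(205,92),(130,275),(268,170)]]
for a,b in[(0,1),(2,3)]:
    d=A[a]-A[b];n=np.array([-d[1],d[0]])/np.linalg.norm(d);print("edge dir",np.degrees(np.arctan2(d[1],d[0])),"dist axis",(q-A[a])@n)
```

```text
axis [ 0.58662664 -0.18212791] 328 0.0010760891068062927 -0.0005847366397560563
knob [ 0.58868413 -0.1762189 ]
well [ 0.6341 -0.1145] 0.0826 54.95
tip [ 0.4215 -0.1087] 0.1807 156.03
e [ 0.4383 -0.1024] 0.1684 151.75
e [ 0.4722 -0.1176] 0.1313 150.59
e [ 0.4265 -0.1216] 0.1711 159.3
e [ 0.4628 -0.1378] 0.1315 160.3
edge dir 155.86713983031143 dist axis 0.01207456261724292
edge dir 155.99616535830555 dist axis -0.00987314692378436
```

The pointer direction comes out at 156.0° from both edges and the tip, the axis is about (0.587,-0.180), and the well is at (0.634,-0.114), direction 55°. Next I'll go above the jar with the jaws along rack y.

>>> apply_moves --commands '[{"travel":[0.016,-0.044,0.01],"twist":[0,0,1.4],"claw":0.085},{"travel":[0.032,-0.087,0.02],"twist":[0,0,2.8],"claw":0.085},{"travel":[0.048,-0.131,0.03],"twist":[0,0,4.2],"claw":0.085},{"travel":[0.065,-0.175,0.045],"twist":[0,0,5.6],"claw":0.085},{"travel":[0.081,-0.218,0.06],"twist":[0,0,7],"claw":0.085},{"travel":[0.097,-0.262,0.075],"twist":[0,0,8.5],"claw":0.085},{"travel":[0.113,-0.306,0.085],"twist":[0,0,9.9],"claw":0.085},{"travel":[0.113,-0.306,0.085],"twist":[0,0,9.9],"claw":0.085},{"travel":[0.113,-0.306,0.085],"twist":[0,0,9.9],"claw":0.085}]'

```text
clock: 6.9
position: [0.499, 0.1922, 0.2401]
tool_rot: [3.14, 0.002, 0.321]
force: [0.7, -0.1, 1.2]
grip_width: 0.0849
```

```bash
python3 w.py w4
```

```text
6.9 [0.49904538 0.19219236 0.24006356] [3.14033740e+00 1.78049146e-03 3.21422859e-01] [-0.987  0.451  0.7    1.852 -0.347  0.966 -1.385] 0.0848908843948838
```

View pics/w4.png

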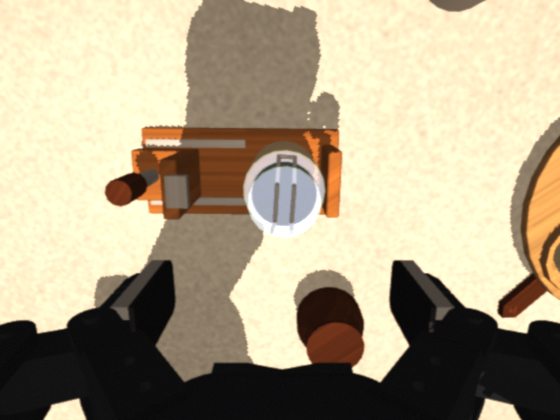

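Run:
```python
import pickle
from h import *
f,T=pickle.load(open("pics/w4.pkl","rb"))
z=cv2.resize(f["frame"][140:250,230:340],None,fx=5.4,fy=5.4,interpolation=cv2.INTER_CUBIC)
cv2.imwrite("pics/w4z.png",z)
q=proj(f,[.5015,.190,.134],T);print(q)
q=proj(f,[.499,.1922,.134],T);print(q)
print(onz(f,330,345,.082,T))
```

```text
[283.36868719 201.90291945]
[279.30001724 204.19462743]
[0.36896178 0.09804301 0.082     ]
```

View pics/w4z.png

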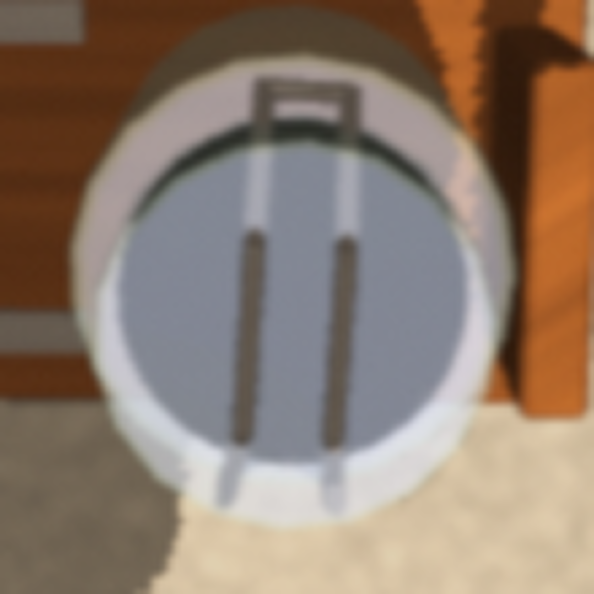

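Run:
```python
import pickle
from h import *
f,T=pickle.load(open("pics/w4.pkl","rb"))
th=np.linspace(0,2*np.pi,73)
for c in [(.5015,.190),(.5035,.190),(.5055,.1915)]:
  for r,z in [(.023,.134),(.027,.134),(.027,.120),(.027,.108),(.034,.096)]:
    p=np.array([proj(f,[c[0]+r*np.cos(t),c[1]+r*np.sin(t),z],T) for t in th]);p=(p-[230,140])*5.4
    print(c,r,z,"x",p[:,0].min().round(),p[:,0].max().round(),"y",p[:,1].min().round(),p[:,1].max().round())
```

```text
(0.5015, 0.19) 0.023 0.134 x 113.0 464.0 y 160.0 501.0
(0.5015, 0.19) 0.027 0.134 x 82.0 494.0 y 129.0 529.0
(0.5015, 0.19) 0.027 0.12 x 92.0 483.0 y 114.0 495.0
(0.5015, 0.19) 0.027 0.108 x 99.0 475.0 y 102.0 468.0
(0.5015, 0.19) 0.034 0.096 x 59.0 514.0 y 42.0 487.0
(0.5035, 0.19) 0.023 0.134 x 117.0 469.0 y 145.0 487.0
(0.5035, 0.19) 0.027 0.134 x 86.0 500.0 y 114.0 515.0
(0.5035, 0.19) 0.027 0.12 x 96.0 488.0 y 99.0 482.0
(0.5035, 0.19) 0.027 0.108 x 103.0 480.0 y 88.0 456.0
(0.5035, 0.19) 0.034 0.096 x 63.0 518.0 y 29.0 475.0
(0.5055, 0.1915) 0.023 0.134 x 111.0 464.0 y 127.0 470.0
(0.5055, 0.1915) 0.027 0.134 x 80.0 494.0 y 95.0 499.0
(0.5055, 0.1915) 0.027 0.12 x 90.0 483.0 y 82.0 466.0
(0.5055, 0.1915) 0.027 0.108 x 97.0 475.0 y 71.0 440.0
(0.5055, 0.1915) 0.034 0.096 x 58.0 514.0 y 13.0 460.0
```

The jar's outlines fit a centre of (0.502,0.190), with the clip wires tilted only about 3.5° from the tool. I'll descend and grip the lid.

>>> apply_moves --commands '[{"travel":[0.002,0.003,0.02],"twist":[0,0,1],"claw":0.085},{"travel":[0.002,0.003,0.05],"twist":[0,0,2],"claw":0.085},{"travel":[0.002,0.003,0.08],"twist":[0,0,2],"claw":0.085},{"travel":[0.002,0.003,0.105],"twist":[0,0,2],"claw":0.085},{"travel":[0.002,0.003,0.12],"twist":[0,0,2],"claw":0.085},{"travel":[0.002,0.003,0.13],"twist":[0,0,2],"claw":0.085},{"travel":[0.002,0.003,0.136],"twist":[0,0,2],"claw":0.085},{"travel":[0.002,0.003,0.136],"twist":[0,0,2],"claw":0.085}]'

```text
clock: 7.75
position: [0.5027, 0.1887, 0.1052]
tool_rot: [3.141, 0.0, 0.283]
force: [0.3, 1.5, -0.2]
grip_width: 0.085
```

>>> apply_moves --commands '[{"travel":[0,0,0],"twist":[0,0,0],"claw":0.06},{"travel":[0,0,0],"twist":[0,0,0],"claw":0.055},{"travel":[0,0,0],"twist":[0,0,0],"claw":0.05},{"travel":[0,0,0],"twist":[0,0,0],"claw":0.045},{"travel":[0,0,0],"twist":[0,0,0],"claw":0.045},{"travel":[0,0,0],"twist":[0,0,0],"claw":0.045}]' --force 40

```text
clock: 8.35
position: [0.503, 0.1897, 0.1061]
tool_rot: [-3.141, -0.001, 0.284]
force: [-1.5, 0.9, 7.7]
grip_width: 0.053
```

```bash
python3 w.py w5
```

```text
8.35 [0.50304202 0.18972264 0.10614667] [-3.14102589e+00 -1.47790944e-03  2.84369534e-01] [-0.866  0.637  0.56   1.957 -0.52   0.691 -1.271] 0.05302337621851123
```

View pics/w5.png

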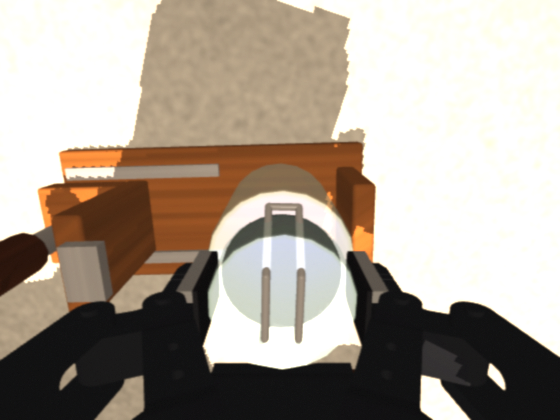

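The lid is gripped at 53 mm, with the jar centred between the pads near column 283. Now I'll lift straight up.

>>> apply_moves --commands '[{"travel":[0,0,-0.005],"twist":[0,0,0],"claw":0.045},{"travel":[0,0,-0.015],"twist":[0,0,0],"claw":0.045},{"travel":[0,0,-0.03],"twist":[0,0,0],"claw":0.045},{"travel":[0,0,-0.05],"twist":[0,0,0],"claw":0.045},{"travel":[0,0,-0.075],"twist":[0,0,0],"claw":0.045},{"travel":[0,0,-0.1],"twist":[0,0,0],"claw":0.045},{"travel":[0,0,-0.125],"twist":[0,0,0],"claw":0.045},{"travel":[0,0,-0.14],"twist":[0,0,0],"claw":0.045},{"travel":[0,0,-0.15],"twist":[0,0,0],"claw":0.045},{"travel":[0,0,-0.15],"twist":[0,0,0],"claw":0.045}]' --force 60

```text
clock: 9.4
position: [0.5028, 0.1894, 0.2564]
tool_rot: [-3.141, -0.001, 0.284]
force: [0.4, 0.3, -6.3]
grip_width: 0.0524
```

>>> apply_moves --commands '[{"travel":[0.003,0.025,0],"twist":[0,0,0],"claw":0.045},{"travel":[0.008,0.065,0],"twist":[0,0,0],"claw":0.045},{"travel":[0.014,0.11,0],"twist":[0,0,0],"claw":0.045},{"travel":[0.019,0.155,0],"twist":[0,0,0],"claw":0.045},{"travel":[0.025,0.2,0],"twist":[0,0,0],"claw":0.045},{"travel":[0.03,0.245,0],"twist":[0,0,0],"claw":0.045},{"travel":[0.036,0.29,0],"twist":[0,0,0],"claw":0.045},{"travel":[0.04,0.318,0],"twist":[0,0,0],"claw":0.045},{"travel":[0.041,0.328,0],"twist":[0,0,0],"claw":0.045},{"travel":[0.041,0.328,0],"twist":[0,0,0],"claw":0.045}]'

```text
clock: 10.4
position: [0.6334, -0.1157, 0.2541]
tool_rot: [3.141, 0.002, 0.282]
force: [-0.7, 0.8, -5.2]
grip_width: 0.0522
```

```bash
python3 w.py w6
python3 - <<'E'
from workcell import bot
import cv2
for n in ["scene","side"]:
    cv2.imwrite(f"pics/{n}6.png",cv2.convertScaleAbs(bot.grab_frame(n)["frame"],alpha=1.3))
E
```

```text
10.4 [ 0.63339557 -0.11569549  0.25413697] [3.14149796e+00 1.81112498e-03 2.81613521e-01] [-0.332  0.624  0.682  1.544 -0.42   1.125 -0.848] 0.052162539471144916
```

View pics/w6.png

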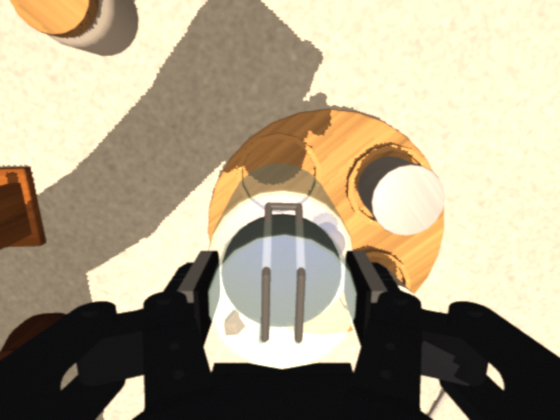

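View pics/scene6.png

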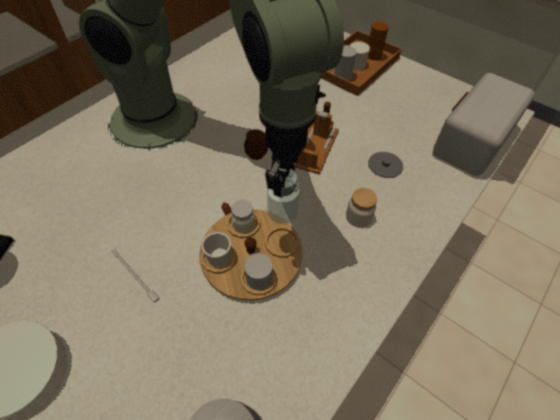

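View pics/side6.png

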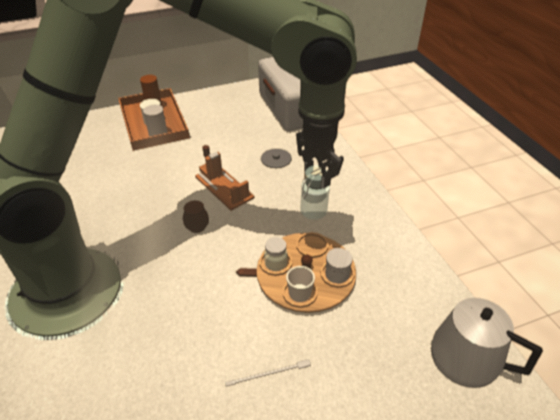

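The jar hangs above the empty well, with the ring visible at (280,172) in the wrist view. I'll lower it to just above the ring and check again.

>>> apply_moves --commands '[{"travel":[0.001,-0.001,0.02],"twist":[0,0,0],"claw":0.045},{"travel":[0.001,-0.001,0.045],"twist":[0,0,0],"claw":0.045},{"travel":[0.001,-0.001,0.07],"twist":[0,0,0],"claw":0.045},{"travel":[0.001,-0.001,0.09],"twist":[0,0,0],"claw":0.045},{"travel":[0.001,-0.001,0.1],"twist":[0,0,0],"claw":0.045},{"travel":[0.001,-0.001,0.105],"twist":[0,0,0],"claw":0.045},{"travel":[0.001,-0.001,0.105],"twist":[0,0,0],"claw":0.045},{"travel":[0.001,-0.001,0.105],"twist":[0,0,0],"claw":0.045}]'

```text
clock: 11.35
position: [0.6349, -0.1128, 0.1512]
tool_rot: [3.141, -0.001, 0.284]
force: [-0.5, 0.3, -4.3]
grip_width: 0.0523
```

```bash
python3 w.py w7
python3 - <<'E'
from workcell import bot
import cv2,pickle
from h import *
for n,(x,y,w,h),k in [("scene",(240,180,90,90),6),("side",(265,170,90,90),6)]:
    f=bot.grab_frame(n);pickle.dump(f,open(f"pics/{n}7.pkl","wb"))
    cv2.imwrite(f"pics/{n}7.png",cv2.convertScaleAbs(cv2.resize(f["frame"][y:y+h,x:x+w],None,fx=k,fy=k,interpolation=cv2.INTER_CUBIC),alpha=1.5))
f,T=pickle.load(open("pics/w7.pkl","rb"))
x,y,w,h=180,60,240,260
cv2.imwrite("pics/w7z.png",cv2.resize(f["frame"][y:y+h,x:x+w],None,fx=2.3,fy=2.3,interpolation=cv2.INTER_CUBIC))
E
```

```text
11.35 [ 0.63491542 -0.11276471  0.15121646] [ 3.14119735e+00 -1.07914090e-03  2.84216795e-01] [-0.296  0.73   0.611  1.639 -0.497  0.932 -0.789] 0.05230125798191719
```

View pics/w7z.png

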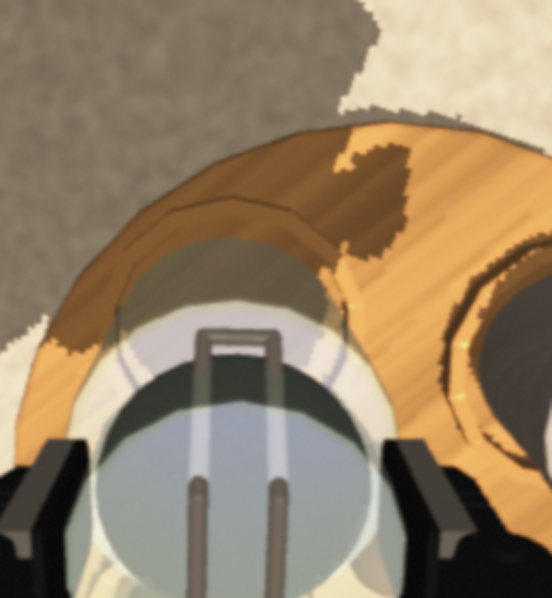

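View pics/scene7.png

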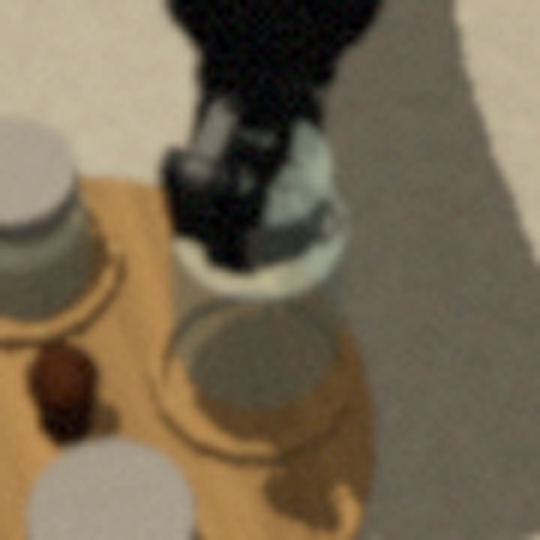

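View pics/side7.png

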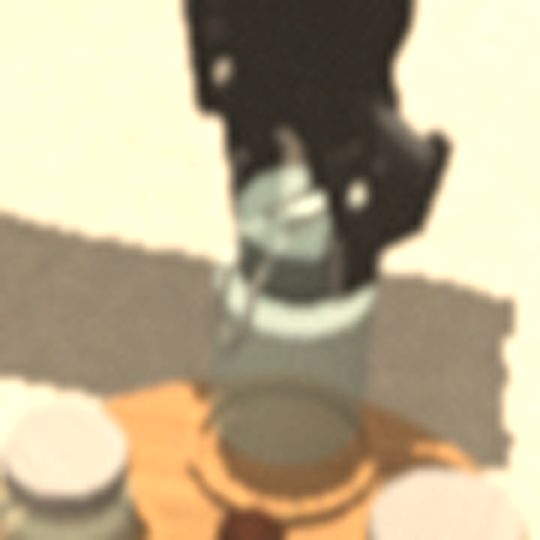

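Run:
```python
import pickle
from h import *
f,T=pickle.load(open("pics/w7.pkl","rb"))
th=np.linspace(0,2*np.pi,181)
def circ(f,T,c,r,z,off,k):
    p=np.array([proj(f,[c[0]+r*np.cos(t),c[1]+r*np.sin(t),z],T) for t in th]);p=(p-off)*k
    i=p[:,1].argmin();j=p[:,1].argmax()
    print(c,r,z,"x",p[:,0].min().round(),p[:,0].max().round(),"top",p[i].round(),"bot",p[j].round())
for c in [(.634,-.114),(.634,-.112),(.636,-.114)]:
    for r,z in [(.037,.038),(.037,.028),(.042,.038),(.042,.028)]: circ(f,T,c,r,z,[180,60],2.3)
for c in [(.6349,-.1128),(.634,-.114)]: circ(f,T,c,.034,.057,[180,60],2.3)
for n,o in [("scene",[240,180]),("side",[265,170])]:
    g=pickle.load(open(f"pics/{n}7.pkl","rb"));print(n)
    for c in [(.634,-.114)]:
        for r,z in [(.037,.038),(.042,.028)]: circ(g,None,c,r,z,o,6)
    circ(g,None,(.6349,-.1128),.034,.057,o,6)
```

```text
(0.634, -0.114) 0.037 0.038 x 115.0 349.0 top [232. 213.] bot [231. 440.]
(0.634, -0.114) 0.037 0.028 x 119.0 345.0 top [232. 210.] bot [231. 429.]
(0.634, -0.114) 0.042 0.038 x 99.0 364.0 top [232. 197.] bot [231. 454.]
(0.634, -0.114) 0.042 0.028 x 104.0 360.0 top [233. 194.] bot [231. 442.]
(0.634, -0.112) 0.037 0.038 x 109.0 343.0 top [226. 211.] bot [225. 438.]
(0.634, -0.112) 0.037 0.028 x 113.0 339.0 top [226. 208.] bot [226. 427.]
(0.634, -0.112) 0.042 0.038 x 93.0 358.0 top [226. 195.] bot [225. 452.]
(0.634, -0.112) 0.042 0.028 x 98.0 354.0 top [226. 192.] bot [225. 441.]
(0.636, -0.114) 0.037 0.038 x 116.0 351.0 top [234. 207.] bot [233. 434.]
(0.636, -0.114) 0.037 0.028 x 120.0 346.0 top [234. 204.] bot [233. 423.]
(0.636, -0.114) 0.042 0.038 x 100.0 366.0 top [234. 190.] bot [233. 449.]
(0.636, -0.114) 0.042 0.028 x 105.0 362.0 top [234. 188.] bot [233. 437.]
(0.6349, -0.1128) 0.034 0.057 x 113.0 344.0 top [229. 227.] bot [228. 451.]
(0.634, -0.114) 0.034 0.057 x 116.0 347.0 top [232. 232.] bot [231. 454.]
scene
(0.634, -0.114) 0.037 0.038 x 161.0 340.0 top [249. 292.] bot [252. 445.]
(0.634, -0.114) 0.042 0.028 x 149.0 351.0 top [248. 295.] bot [252. 468.]
(0.6349, -0.1128) 0.034 0.057 x 172.0 339.0 top [253. 273.] bot [257. 414.]
side
(0.634, -0.114) 0.037 0.038 x 206.0 374.0 top [287. 382.] bot [293. 506.]
(0.634, -0.114) 0.042 0.028 x 194.0 384.0 top [286. 389.] bot [292. 530.]
(0.6349, -0.1128) 0.034 0.057 x 215.0 370.0 top [290. 356.] bot [295. 469.]
```

In the wrist view the jar's underside sits inside the ring to within about 1 mm, and the ring's inner edges at crop columns 118–347 fit (0.634,-0.114). The scene and side views suggest up to about 1–2 mm toward +x+y. I'll apply a small correction and lower slowly, watching the force.

>>> apply_moves --commands '[{"travel":[-0.0007,0.0006,0.004],"twist":[0,0,0],"claw":0.045},{"travel":[-0.0007,0.0006,0.008],"twist":[0,0,0],"claw":0.045},{"travel":[-0.0007,0.0006,0.011],"twist":[0,0,0],"claw":0.045},{"travel":[-0.0007,0.0006,0.014],"twist":[0,0,0],"claw":0.045},{"travel":[-0.0007,0.0006,0.017],"twist":[0,0,0],"claw":0.045},{"travel":[-0.0007,0.0006,0.02],"twist":[0,0,0],"claw":0.045},{"travel":[-0.0007,0.0006,0.022],"twist":[0,0,0],"claw":0.045},{"travel":[-0.0007,0.0006,0.0235],"twist":[0,0,0],"claw":0.045},{"travel":[-0.0007,0.0006,0.0235],"twist":[0,0,0],"claw":0.045}]'

```text
clock: 12.4
position: [0.6339, -0.1136, 0.1266]
tool_rot: [-3.142, 0.0, 0.284]
force: [-0.4, 0.3, -5.5]
grip_width: 0.0525
```

There is no contact at TCP z = 0.1266, so the underside is already below the ring's top. I'll continue in small steps.

>>> apply_moves --commands '[{"travel":[0,0,0.001],"twist":[0,0,0],"claw":0.045},{"travel":[0,0,0.002],"twist":[0,0,0],"claw":0.045},{"travel":[0,0,0.003],"twist":[0,0,0],"claw":0.045},{"travel":[0,0,0.0035],"twist":[0,0,0],"claw":0.045},{"travel":[0,0,0.0035],"twist":[0,0,0],"claw":0.045}]'

```text
clock: 12.9
position: [0.634, -0.1136, 0.1232]
tool_rot: [-3.142, 0.0, 0.284]
force: [-0.5, 0.4, -5.2]
grip_width: 0.0522
```

>>> apply_moves --commands '[{"travel":[0,0,0.0007],"twist":[0,0,0],"claw":0.045},{"travel":[0,0,0.0014],"twist":[0,0,0],"claw":0.045},{"travel":[0,0,0.002],"twist":[0,0,0],"claw":0.045},{"travel":[0,0,0.002],"twist":[0,0,0],"claw":0.045}]'

```text
clock: 13.3
position: [0.6347, -0.114, 0.1223]
tool_rot: [3.141, -0.002, 0.284]
force: [-1.9, 0.4, 7.9]
grip_width: 0.0526
```

The jar is on the well floor: contact at TCP z = 0.1223, against an expected 0.122. I'll ease the press a little and work out the arc about the axis in tool axes.

```bash
cat > arc.py <<'E'
import sys
from h import *
from workcell import bot
# usage: arc.py axx axy step n
ax=np.array([float(sys.argv[1]),float(sys.argv[2])]);st=float(sys.argv[3]);n=int(sys.argv[4])
s=bot.observe();M=R.from_euler("xyz",s["tool_rot"]).as_matrix()
rel=s["position"][:2]-ax;print(s["clock"],s["position"],np.hypot(*rel),np.degrees(np.arctan2(rel[1],rel[0])),s["force"])
for i in range(1,n+1):
    a=np.radians(st*i);d=np.array([[np.cos(a)-1,-np.sin(a)],[np.sin(a),np.cos(a)-1]])@rel
    print(i,(M.T@np.r_[d,0]).round(4),-st*i)
E
python3 arc.py .5878 -.1795 5 9
```

```text
13.3 [ 0.6346978  -0.11403837  0.12232792] 0.08052719368738516 54.38155766437442 [-1.89612495  0.43418542  7.92939359]
1 [-0.0046 -0.0053 -0.    ] -5.0
2 [-0.0096 -0.0102 -0.    ] -10.0
3 [-0.015  -0.0147 -0.    ] -15.0
4 [-0.0208 -0.0187 -0.0001] -20.0
5 [-0.0269 -0.0221 -0.0001] -25.0
6 [-0.0333 -0.025  -0.0001] -30.0
7 [-0.04   -0.0273 -0.0001] -35.0
8 [-0.0468 -0.0291 -0.0001] -40.0
9 [-0.0537 -0.0302 -0.0001] -45.0
```

>>> apply_moves --commands '[{"travel":[-0.0023,-0.0027,-0.0006],"twist":[0,0,-2.5],"claw":0.045},{"travel":[-0.0046,-0.0053,-0.0006],"twist":[0,0,-5],"claw":0.045},{"travel":[-0.0096,-0.0102,-0.0006],"twist":[0,0,-10],"claw":0.045},{"travel":[-0.015,-0.0147,-0.0006],"twist":[0,0,-15],"claw":0.045},{"travel":[-0.0208,-0.0187,-0.0006],"twist":[0,0,-20],"claw":0.045},{"travel":[-0.0269,-0.0221,-0.0006],"twist":[0,0,-25],"claw":0.045},{"travel":[-0.0269,-0.0221,-0.0006],"twist":[0,0,-25],"claw":0.045},{"travel":[-0.0269,-0.0221,-0.0006],"twist":[0,0,-25],"claw":0.045}]'

```text
clock: 14.1
position: [0.6025, -0.1001, 0.1224]
tool_rot: [3.141, -0.001, 0.718]
force: [-0.7, 0.8, 4.5]
grip_width: 0.0521
```

```bash
python3 w.py w8;python3 arc.py .5878 -.1795 5 8
```

```text
14.1 [ 0.60252378 -0.10006877  0.12238482] [ 3.14099284e+00 -8.82616162e-04  7.17511827e-01] [-0.247  0.686  0.476  1.75  -0.414  0.806 -0.426] 0.05210606220315633
14.15 [ 0.60262624 -0.10007784  0.12232286] 0.08079416828488907 79.42593832401154 [-0.89607716  0.98631828  5.87925607]
1 [-0.0046 -0.0053 -0.    ] -5.0
2 [-0.0097 -0.0102 -0.    ] -10.0
3 [-0.0151 -0.0147 -0.    ] -15.0
4 [-0.021  -0.0187 -0.    ] -20.0
5 [-0.0271 -0.0221 -0.    ] -25.0
6 [-0.0335 -0.025  -0.    ] -30.0
7 [-0.0402 -0.0273 -0.    ] -35.0
8 [-0.047  -0.029  -0.0001] -40.0
```

View pics/w8.png

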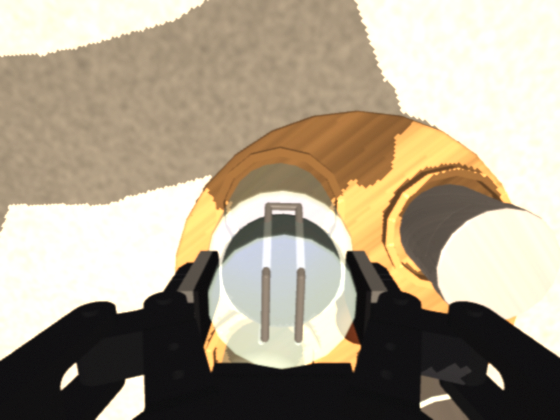

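The turntable follows, with the jar still seated in its ring (ring top at (285,150)), and the lateral forces are under 1 N. I'll continue the arc.

>>> apply_moves --commands '[{"travel":[-0.0023,-0.0027,0],"twist":[0,0,-2.5],"claw":0.045},{"travel":[-0.0046,-0.0053,0],"twist":[0,0,-5],"claw":0.045},{"travel":[-0.0097,-0.0102,0],"twist":[0,0,-10],"claw":0.045},{"travel":[-0.0151,-0.0147,0],"twist":[0,0,-15],"claw":0.045},{"travel":[-0.021,-0.0187,0],"twist":[0,0,-20],"claw":0.045},{"travel":[-0.0271,-0.0221,0],"twist":[0,0,-25],"claw":0.045},{"travel":[-0.0335,-0.025,0],"twist":[0,0,-30],"claw":0.045},{"travel":[-0.0402,-0.0273,0],"twist":[0,0,-35],"claw":0.045},{"travel":[-0.047,-0.029,0],"twist":[0,0,-40],"claw":0.045},{"travel":[-0.047,-0.029,0],"twist":[0,0,-40],"claw":0.045}]'

```text
clock: 15.15
position: [0.5475, -0.1098, 0.1223]
tool_rot: [3.141, -0.0, 1.418]
force: [-0.4, 2.3, 5.7]
grip_width: 0.0524
```

```bash
python3 w.py w9;python3 arc.py .5878 -.1795 5 8
```

```text
15.15 [ 0.54746637 -0.10975211  0.12232027] [ 3.14119217e+00 -1.23071387e-04  1.41844040e+00] [-0.112  0.58   0.285  1.884 -0.239  0.71   0.159] 0.052446082965352615
15.2 [ 0.54789748 -0.10950993  0.12231899] 0.08056563356866314 119.68819124099507 [-1.62705716  1.48121771  7.39115588]
1 [-0.0046 -0.0053 -0.    ] -5.0
2 [-0.0097 -0.0102 -0.    ] -10.0
3 [-0.0151 -0.0146 -0.    ] -15.0
4 [-0.021  -0.0185 -0.    ] -20.0
5 [-0.0271 -0.0219 -0.    ] -25.0
6 [-0.0335 -0.0248 -0.    ] -30.0
7 [-0.0402 -0.0271 -0.    ] -35.0
8 [-0.047  -0.0287 -0.    ] -40.0
```

View pics/w9.png

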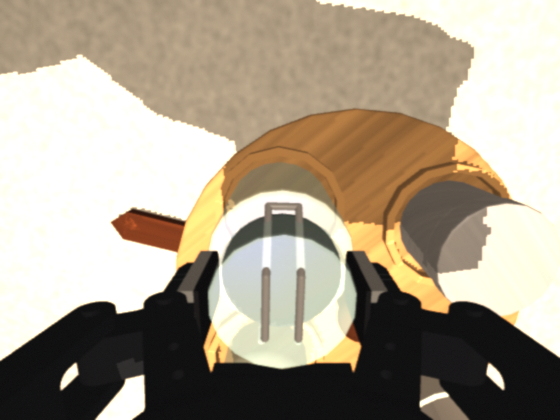

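The pointer is visible with its tip at (112,222). I have about 36° to go.

>>> apply_moves --commands '[{"travel":[-0.0023,-0.0027,0],"twist":[0,0,-2.5],"claw":0.045},{"travel":[-0.0046,-0.0053,0],"twist":[0,0,-5],"claw":0.045},{"travel":[-0.0097,-0.0102,0],"twist":[0,0,-10],"claw":0.045},{"travel":[-0.0151,-0.0146,0],"twist":[0,0,-15],"claw":0.045},{"travel":[-0.021,-0.0185,0],"twist":[0,0,-20],"claw":0.045},{"travel":[-0.0271,-0.0219,0],"twist":[0,0,-25],"claw":0.045},{"travel":[-0.0335,-0.0248,0],"twist":[0,0,-30],"claw":0.045},{"travel":[-0.039,-0.0267,0],"twist":[0,0,-34],"claw":0.045},{"travel":[-0.042,-0.0276,0],"twist":[0,0,-36.3],"claw":0.045},{"travel":[-0.042,-0.0276,0],"twist":[0,0,-36.3],"claw":0.045}]'

```text
clock: 16.2
position: [0.5143, -0.1472, 0.1223]
tool_rot: [3.141, 0.0, 2.05]
force: [-1.4, 1.5, 8.2]
grip_width: 0.0526
```

```bash
python3 w.py w10;python3 arc.py .5878 -.1795 5 1
python3 - <<'E'
from workcell import bot
import cv2,pickle
for n,(x,y,w,h),k in [("scene",(190,150,130,150),4),("side",(225,170,140,150),4)]:
    f=bot.grab_frame(n);pickle.dump(f,open(f"pics/{n}10.pkl","wb"))
    cv2.imwrite(f"pics/{n}10.png",cv2.convertScaleAbs(cv2.resize(f["frame"][y:y+h,x:x+w],None,fx=k,fy=k,interpolation=cv2.INTER_CUBIC),alpha=1.5))
E
```

```text
16.2 [ 0.51427881 -0.14723181  0.12225045] [3.14110420e+00 4.65026702e-04 2.04992138e+00] [ 0.087  0.533  0.109  1.938 -0.089  0.674  0.73 ] 0.052568847513933474
16.25 [ 0.51440848 -0.14703287  0.12226117] 0.0802522899206953 156.1362397426051 [-2.1330634   1.27676231  8.62308043]
1 [-0.0046 -0.0053 -0.    ] -5.0
```

View pics/w10.png

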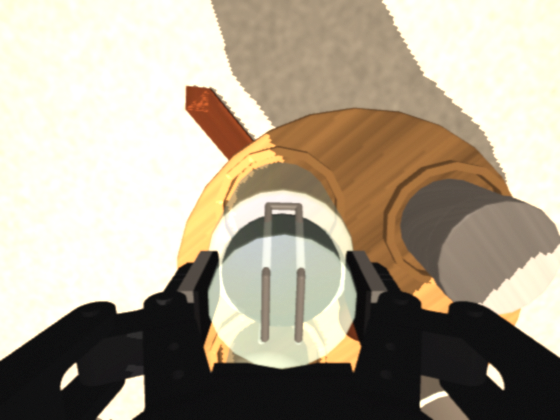

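View pics/scene10.png

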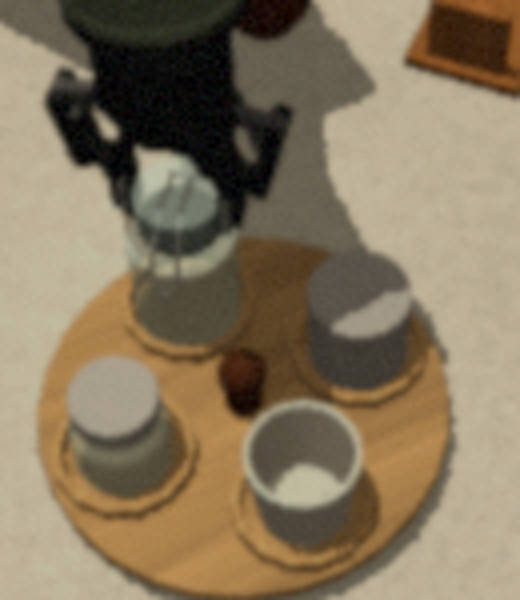

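View pics/side10.png

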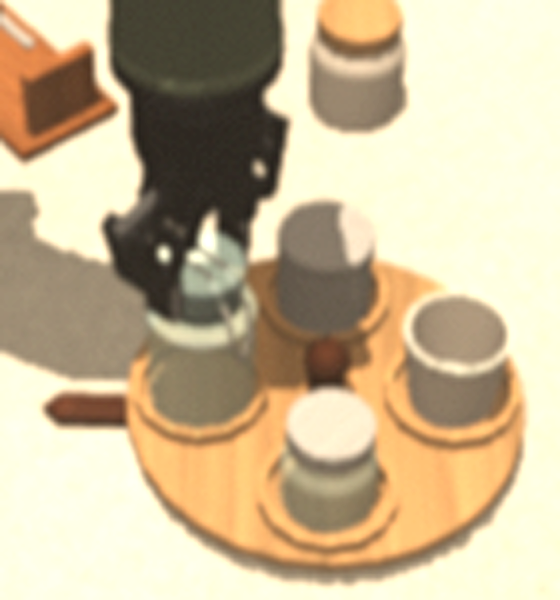

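The jar stands at the front in the wrist picture, with the pointer tip at (187,87) and its tongue running under the ring. All four vessels are upright in the scene and side views. I'll check the alignment numerically.

Run:
```python
import pickle
from h import *
f,T=pickle.load(open("pics/w10.pkl","rb"))
im=f["frame"]
for n,(x,y,w,h),k in [("p",(175,75,100,100),6),("r",(205,130,160,110),5)]:
    cv2.imwrite(f"pics/w10{n}.png",cv2.convertScaleAbs(cv2.resize(im[y:y+h,x:x+w],None,fx=k,fy=k,interpolation=cv2.INTER_CUBIC),alpha=1.2))
```

```text
(no output)
```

View pics/w10p.png

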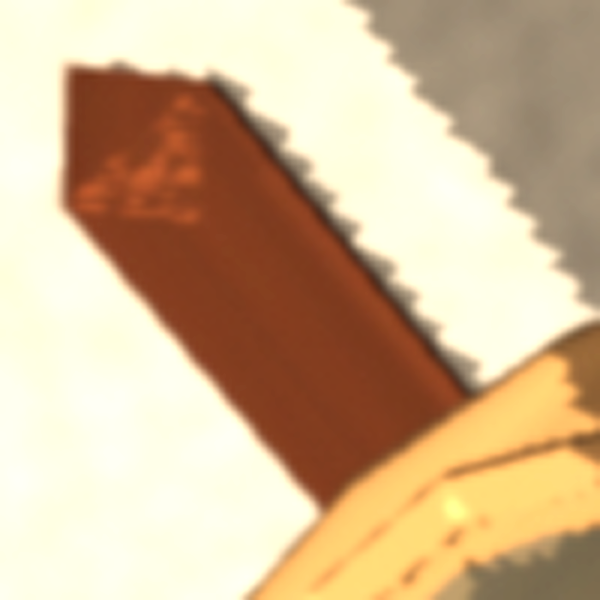

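View pics/w10r.png

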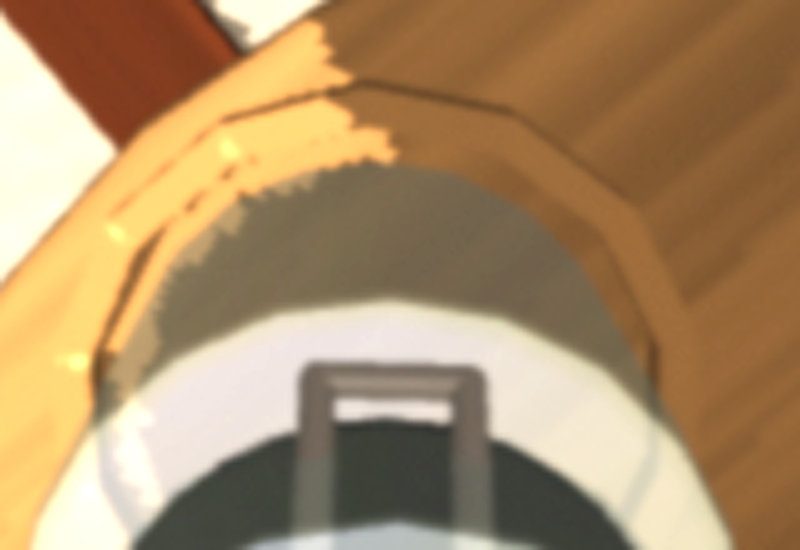

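Run:
```python
import pickle
from h import *
from scipy.optimize import least_squares
f,T=pickle.load(open("pics/w10.pkl","rb"))
g=lambda x,y:onz(f,175+x/6,75+y/6,.010,T)[:2]
l=[g(65,205),g(322,512)];r=[g(215,80),g(470,395)];tip=g(67,68)
def ang(a,b):d=a-b;return np.degrees(np.arctan2(d[1],d[0]))
print("edge",ang(*l),ang(*r),"tip",tip)
A=np.radians((ang(*l)+ang(*r))/2);u=np.array([np.cos(A),np.sin(A)]);n=np.array([-u[1],u[0]])
mid=(np.mean(l,0)@n+np.mean(r,0)@n)/2;print("pointer dir",np.degrees(A),"width",(np.mean(l,0)-np.mean(r,0))@n,"tip lat",tip@n-mid)
# ring outer upper corner points
k=lambda x,y:onz(f,205+x/5,130+y/5,.038,T)[:2]
O=np.array([k(*p) for p in [(220,125),(365,82),(510,110),(632,208),(690,305),(108,220)]])
s=least_squares(lambda c:np.hypot(*(O-c).T)-.042,[.514,-.147]);print("ring outer",s.x,s.fun.round(4))
I=np.array([k(*p) for p in [(95,370),(150,245),(233,172),(605,245),(655,340)]])
s2=least_squares(lambda c:np.hypot(*(I-c).T)-.037,[.514,-.147]);print("ring inner",s2.x,s2.fun.round(4))
B=np.array([onz(f,205+x/5,130+y/5,.028,T)[:2] for x,y in [(395,163),(165,280),(270,185),(520,200),(600,290)]])
s3=least_squares(lambda c:np.hypot(*(B-c).T)-.034,[.514,-.147]);print("jar bottom",s3.x,s3.fun.round(4))
for nm,c in [("ringO",s.x),("ringI",s2.x),("jar",s3.x),("tcp",np.array([.5144,-.147])),("axis",np.array([.5878,-.1795])),("axis2",np.array([.5866,-.1821]))]:
    print(nm,"lateral mm",(c@n-mid)*1e3,"along from tip",(tip-c)@u)
```

```text
edge 156.1016529490118 156.1585689954622 tip [ 0.4206601  -0.10711741]
pointer dir 156.130110972237 width 0.0221929017381806 tip lat 0.0009345300478629387
ring outer [ 0.51308203 -0.14819062] [-0.0003  0.0002  0.0001 -0.0004  0.0003  0.0002]
ring inner [ 0.51372839 -0.14935007] [ 0.0001 -0.0001  0.0001 -0.0001  0.0002]
jar bottom [ 0.51479458 -0.15080516] [-0.0002 -0.0001  0.0001  0.0003 -0.0002]
ringO lateral mm 1.0950601246733083 along from tip 0.10113751263659758
ringI lateral mm 1.8937820273942363 along from tip 0.10219777012357405
jar lateral mm 2.7929704419154544 along from tip 0.10376158524275475
tcp lateral mm -0.5270535588996483 along from tip 0.10186095555225017
axis lateral mm -0.5090059826223792 along from tip 0.18213429903740092
axis2 lateral mm 2.3542008245777124 along from tip 0.1820890576934432
```

The pointer's edges give 156.1°, with a width of 22.2 mm (22 mm nominal). The ring sits 1–2 mm past the pointer's centreline, about 1°, so I'll turn back by that amount.

>>> apply_moves --commands '[{"travel":[0.0004,0.0005,0],"twist":[0,0,0.5],"claw":0.045},{"travel":[0.0008,0.001,0],"twist":[0,0,0.9],"claw":0.045},{"travel":[0.0008,0.001,0],"twist":[0,0,0.9],"claw":0.045},{"travel":[0.0008,0.001,0],"twist":[0,0,0.9],"claw":0.045}]' --force 70

```text
clock: 16.75
position: [0.515, -0.1456, 0.1223]
tool_rot: [3.141, 0.001, 2.033]
force: [-1.4, 0.9, 9.5]
grip_width: 0.0521
```

```bash
python3 w.py w11
python3 - <<'E'
import pickle
from h import *
from workcell import bot
f,T=pickle.load(open("pics/w11.pkl","rb"));im=f["frame"]
for n,(x,y,w,h),k in [("p",(175,75,100,100),6),("r",(205,130,160,110),5)]:
    cv2.imwrite(f"pics/w11{n}.png",cv2.convertScaleAbs(cv2.resize(im[y:y+h,x:x+w],None,fx=k,fy=k,interpolation=cv2.INTER_CUBIC),alpha=1.2))
for n in ["scene","side"]:
    f=bot.grab_frame(n);pickle.dump(f,open(f"pics/{n}11.pkl","wb"));cv2.imwrite(f"pics/{n}11.png",f["frame"])
print(bot.observe())
E
```

```text
16.75 [ 0.51502496 -0.14563958  0.12229178] [3.14105347e+00 5.59126332e-04 2.03302844e+00] [ 0.08   0.534  0.114  1.938 -0.093  0.674  0.714] 0.052086654043490395
{'clock': 16.9, 'qpos': array([ 0.08050651,  0.53359761,  0.11436574,  1.93782871, -0.09290196,
        0.67441401,  0.71384978]), 'qd': array([ 0.00065686, -0.00042966,  0.00068348, -0.00192823,  0.00031039,
       -0.0007737 , -0.00080127]), 'joint_efforts': array([ 3.61662637e-02, -7.80172491e+01,  4.99110371e+00, -2.56216693e+01,
        2.41221059e-01, -4.63644890e-01,  4.84095421e-02]), 'position': array([ 0.51498832, -0.14565986,  0.1222795 ]), 'tool_rot': array([3.14108195e+00, 5.25376579e-04, 2.03295892e+00]), 'force': array([-2.38162202,  0.98726037,  9.46976468]), 'moment': array([ 0.34662467,  0.16273319, -0.05356487]), 'grip_width': 0.052427208309219084}
```

View pics/w11p.png

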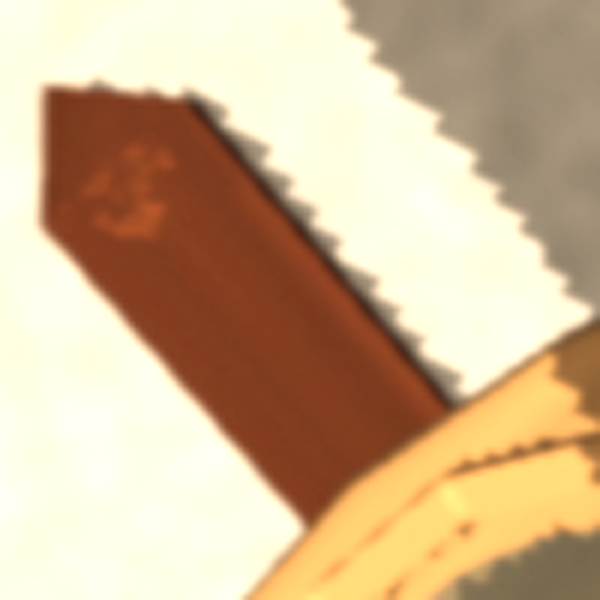

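View pics/w11r.png

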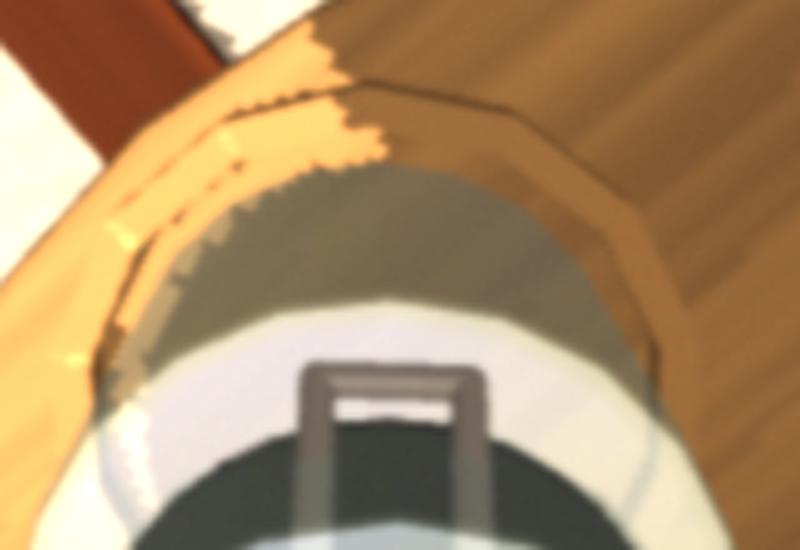

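View pics/scene11.png

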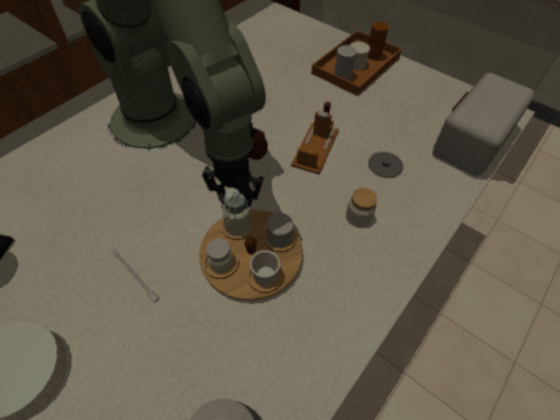

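Run:
```python
import pickle
from h import *
from scipy.optimize import least_squares
f,T=pickle.load(open("pics/w11.pkl","rb"))
g=lambda x,y:onz(f,175+x/6,75+y/6,.010,T)[:2]
l=[g(42,225),g(305,523)];r=[g(190,100),g(450,405)];tip=g(45,88)
def ang(a,b):d=a-b;return np.degrees(np.arctan2(d[1],d[0]))
A=np.radians((ang(*l)+ang(*r))/2);u=np.array([np.cos(A),np.sin(A)]);n=np.array([-u[1],u[0]])
mid=(np.mean(l,0)@n+np.mean(r,0)@n)/2;print("dir",ang(*l),ang(*r),"tip lat",tip@n-mid)
k=lambda x,y,z:onz(f,205+x/5,130+y/5,z,T)[:2]
for nm,pts,rr,z in [("ringO",[(220,125),(365,82),(510,110),(632,208),(690,305),(108,220)],.042,.038),("ringI",[(95,370),(150,240),(240,167),(605,245),(655,340)],.037,.038),("jar",[(395,163),(520,200),(600,290)],.034,.028)]:
    O=np.array([k(*p,z) for p in pts]);s=least_squares(lambda c:np.hypot(*(O-c).T)-rr,[.514,-.147])
    print(nm,s.x,"lateral mm",(s.x@n-mid)*1e3,s.fun.round(4))
# unmoved bystanders: image difference of regions in fixed views
for nm,rois in [("scene",{"gourd_base":(245,150,22,12),"sugar":(343,185,38,42),"lid":(365,150,42,28),"straw":(105,245,60,60)}),("side",{"gourd":(180,200,32,34),"sugar":(298,165,32,38),"lid":(258,146,38,22),"straw":(222,355,95,32)})]:
    a=cv2.imread(f"pics/{nm}0.png").astype(int);b=cv2.imread(f"pics/{nm}11.png").astype(int)
    for t,(x,y,w,h) in rois.items():
        d=abs(a-b)[y:y+h,x:x+w];print(nm,t,d.mean().round(2),d.max())
```

```text
dir 156.57791036066266 156.5629125795911 tip lat 0.0004651075381131159
ringO [ 0.51384919 -0.14658474] lateral mm -0.24673491530004255 [-0.0003  0.0002  0.0001 -0.0004  0.0003  0.0002]
ringI [ 0.51430664 -0.1476198 ] lateral mm 0.5210965006842011 [ 0.      0.0001 -0.     -0.0002  0.0002]
jar [ 0.51547872 -0.14924725] lateral mm 1.5483113188356072 [-0.0002  0.0003 -0.0002]
scene gourd_base 12.43 112
scene sugar 7.09 12
scene lid 6.66 12
scene straw 8.78 13
side gourd 11.92 76
side sugar 12.81 23
side lid 79.52 153
side straw 18.95 23
```

The ring is now within ±0.5 mm of the pointer line, and the jar within about 1.5 mm. The side view's lid region changed a lot, so I'll look at that.

View pics/side11.png

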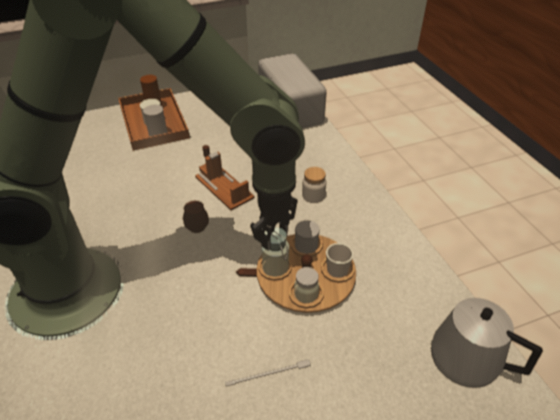

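In the side view the arm simply covers the lid, which the scene view shows unmoved. The gourd (195,217), sugar jar (314,185) and straw (268,373) are where they were, and the jar is gripped in the front well. I'll hand in.

Run:
```python
from workcell import bot
print(bot.job_done()); s=bot.observe();print(s["clock"],s["position"],s["grip_width"],s["force"])
```

```text
the job is handed in; nothing more can be done
None
the job is handed in; nothing more can be done
```

The job is done and handed in at about 17 s. I slid the jaw open by its knob until it hit its stop (no further travel, force up to 22 N). I then lifted the clip jar out by its lid, stood it in the empty well, and turned the turntable about 101° with the jar gripped. I finished still gripping the lid with the force set to 70 N.

**Alignment:** In the last wrist picture the ring's outer and inner edges sit −0.2 mm and +0.5 mm off the pointer's centreline. A rougher fit of the jar's underside gave +1.5 mm, about 1°, so the two measures disagree slightly. Before the final 0.9° correction the ring was 1–2 mm past the line.

**Other items:** The cup, tin and spice jar are upright in their wells. The sugar jar, straw, silicone lid and gourd look unmoved in the views that show them. The pixel comparison was unclear for two of them: the arm hid the lid in the side view, and the gourd's patch differed in both views, probably from the arm's shadow. I judged both by eye.

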